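Lock the filter cartridge into its bayonet collar

ROBOT

A 6-joint arm with a two-finger parallel gripper is mounted at the origin on a cart in front of the work surface, level with it; the furniture and walls round the work are solid. World frame = base frame: x ahead of the robot, y to its left, z up, the work surface at z = 0. Lengths are in m, angles in rad, forces in N, time in s.
With the tool pointing down it reaches from about 0.425 to 0.95 m from the base axis. Payload 3.5 kg.
Tool frame: the origin (TCP) lies between the finger pads; the fingertips stand 22 mm ahead of it and the grasp point (between the pads) lies 3 mm ahead of it (ctrl.nose_length is the z of the fingertips in the tool frame, in m); z points along the fingers, y is the line along which they close (so a half turn about z gives the same grasp; the last joint's range is limited). The gripper opens to 85 mm and grips with 20 to 120 N. Pads are 22 mm wide; open, the fingers measure 114 mm over their backs; the gripper's body (76 mm by 85 mm) begins 54 mm behind the grasp point. The pads swing forward as they close: fully open they stand 13 mm farther back than shut.
Start: joints at [-1.495, 0.286, 1.577, -0, 1.279, -0.15], TCP at [0.151, -0.658, 0.253] pointing down, gripper open.
Joint ranges: [-2.77, 2.77], [-0.9, 2.22], [0.21, 2.48], [-1.53, 4.67], [0.24, 2.81], [-2.84, 2.84]. Speed limits (rad/s): [2.79, 2.79, 3.14, 3.14, 3.14, 3.14].

INTERFACE

Orientations are given as a unit quaternion [x, y, z, w].
In Python, from plant import ctrl gives the robot as it stands. The module is installed in compiled form; this text tells all that it offers.
- The arm moves only by the tool send_rows, never from a script. Its argument "rows" is text: rows parted by semicolons, each of 7 numbers parted by spaces: the turn, a rotation vector about the tool's x, y, z in fractions of the full range, 1 being 4 rad, then the shift along the tool's x, y, z in fractions of the full range, 1 being 500 mm, then the opening, from -1 (shut) to 1 (fully open). A call has 1 to 8 rows; each row is the pose to reach, as a shift and turn from the pose commanded when the call began, along the tool's axes at that moment; what a row does not reach only later rows make up. A row lasts 1/8 s, in which the tool goes at most 62.5 mm and 10.7 degrees, less where a joint would pass 70% of its speed; a pose out of reach is approached as far as the arm can. No shift or turn number may pass 1 either way. A call with a gripper value outside its range is refused whole. The fingers move at their own pace and stop on an object; "grip_force" is the grip in N (left out, the last holds). Time passes only in rows, so rows that repeat a pose let the fingers close. It gives the time, the measured TCP pose, the force, the opening and the grip force at its end, in the units of the state.
- ctrl.get_state(): the state, without advancing time (a new reading comes with each control period).
- ctrl.read_camera(name): name is "side" or "top"; returns a dict with "color" (384x512x3 uint8, red, green, blue), "fx", "fy", "cx", "cy" (pixels), "extrinsics" (4x4, takes a point from world to camera coordinates). Camera axes: x right, y down, z forward; pixel columns grow to the right and rows downward; lengths in m; the calibration is good to about 2 mm. A picture is of the moment at which its call begins. There is no depth.
- ctrl.sign_off(): hands the job in; it is judged then, once.
Trained networks look in a picture, given as the dict that the camera call returned (one of the last four; its "shot" number tells which), for a name from the list of things; names that differ only in an ending like _2 or _b are one class to them, and where a whole thing is asked for, a point or a joint stands for the part that bears it (a point fixed in the world has none). Each returns a list of dicts, best first, with "p" (0 to 1); they miss things now and then, are a little off and sometimes report something else, mostly with a low value. They report only what shows in the picture. A call takes as long as a camera call. They do not tell look-alikes from the thing itself.
- ctrl.look_for(picture, target): "position" ([x, y, z] in m, in the coordinates of the camera as it stood for that picture, good to about 4 mm: the middle of the surface that is visible of it).
The state is a dict: "time": time; "qpos": joint angles; "dq": joint speeds; "joint_efforts": joint torques, N m; "eef_pos": TCP position; "tcp_rot": TCP orientation; "contact_force": force on the tool from outside, world axes, zero at the start; "wrist_torque": the same for the moment, N m; "opening": opening from 0.0 (shut) to 1.0 (fully open); "finger_force": force on a finger pad.
Only numpy, scipy, OpenCV 4.12 (cv2) and the standard library are available. Lean on these libraries where they do the work, as an engineer would, in place of code of your own. Each camera call takes 0.05 s, during which the arm holds its last target. There are 200 camera calls.

TASK

Pick up the steel filter cartridge by its bar handle and hang it in the bayonet collar of the filter stand, letting its two pins down through the two openings in the rim. Then twist it clockwise (seen from above) until the pins drop fully home into the locking notches, and let go. Work gently, feeling for the openings and the notches instead of forcing it, and leave the label roll, the petri dish and the small beaker where they are.

Things in the scene. Friction and masses are not known exactly. Their poses are not given: they have to be found in the camera images.
- cartridge: Filter cartridge, loose, about 0.18 kg, upright on the bench. Origin: centre of its underside, z up. Steel drum of radius 30 mm from z = 9 to 52 mm, foot tapering to radius 23 mm at z = 0; flange of radius 36 mm at z = 52 to 56 mm; above it a bar handle along x. Two lug pins stick out along +x and -x. A half turn makes no difference.
- cartridge_handle (a point): Middle of the plain grey bar handle of the cartridge, 71 mm above its underside. The bar is 56 mm long (along x), 12 mm thick (along y; pinch it across this) and reaches from 55 to 87 mm above the underside.
- cartridge_pins (a point): On the cartridge's axis at the height of its two round lug pins, 28 mm above its underside. The pins are 7 mm thick, lie along +x and -x, and end 42 mm from the axis.
- filter_stand: Filter stand with an upright tubular bayonet collar, fixed to the bench. Origin: centre of its underside, z up. Round foot of radius 58 mm, 12 mm thick; an outlet spout points along -x, 25 mm up, out to 70 mm. The cartridge's underside is 45.5 mm above the origin with its pins on the rim, 27.5 mm with them on the ledge, 20.5 mm with them home. Over 40 N between cartridge and stand is forcing it.
- stand_rim (a point): Centre of the collar's top rim, 70 mm above the stand's underside. Tube of inner radius 32.5, outer 39 mm. The rim has two openings 11 mm wide, half a turn apart, 18 mm deep (floor on the ledge). The collar is clamped at an unmeasured angle: the openings lie along the stand's +x and -x only to within 0.45 rad either way (this frame turns with the stand, not the collar).
- stand_ledge (a point): On the collar's axis at ledge height, 52 mm above the stand's underside. From each opening a slot runs clockwise (from above) along this level ledge, under a roof whose underside is 9.5 mm above it, to a locking notch 11 mm wide with its floor 7 mm below the ledge. The notch's centre is 55 degrees clockwise of the opening's centre; beyond the notch is solid wall.
- label_roll: White roll of labels, 69 mm diameter, 35 mm tall, loose bystander; origin at the centre of its underside.
- petri_dish: Petri dish, 89 mm diameter, 15 mm tall, loose bystander; origin at the centre of its underside.
- beaker_small: Small clear beaker, 55 mm diameter, 71 mm tall, loose bystander; origin at the centre of its underside.
There are look-alikes about, which are no part of the job. Leave any purple look-alike of the cartridge alone.

How it is judged:
On the way, in this order (a step that is already met when the one before it is completed fails the run):
1. the cartridge hangs in the collar, its pins through the openings and down on the ledge (z of cartridge in the frame of filter_stand below 0.032 m and horizontal distance between cartridge and filter_stand below 0.006 m), for 0.1 s.
2. the pins have dropped home into the locking notches (z of cartridge in the frame of filter_stand below 0.023 m and horizontal distance between cartridge and filter_stand below 0.006 m), for 0.2 s.
At the end, for the whole second after the job is handed in: The cartridge rests released and still in the collar with both pins down in the locking notches: its origin 18 to 23 mm above the stand's underside, within 6 mm of the stand's axis, upright within 0.08 rad (all of step 2 and z of cartridge in the frame of filter_stand above 0.018 m and angle between cartridge's own z axis and vertical below 0.08 rad and linear speed of cartridge below 0.02 m/s and contact force between cartridge and the fingers below 0.1 N); the robot touches nothing.
It fails at once if the cartridge is forced: more than 40 N between cartridge and stand (contact force between cartridge and filter_stand above 40 N).
It fails at once if the label roll is pushed away by more than 3 cm (distance of label_roll from where it was at the start of the episode above 0.03 m).
It fails at once if the petri dish is pushed away by more than 3 cm (distance of petri_dish from where it was at the start of the episode above 0.03 m).
It fails at once if the small beaker is pushed away by more than 3 cm (distance of beaker_small from where it was at the start of the episode above 0.03 m).
It also fails if it takes over 72 s, if anything falls off the work surface, if the arm or the gripper's body presses on something with over 40 N, if the wrist force passes 120 N, or if a joint passes its speed limit or range.

## Working session

There is one attempt and no reset: what is moved stays moved. The work goes in short steps, Python scripts to look and compute and a tool call to move; the robot and the scene stay as the last step left them, time stands still between calls to the robot, and variables do not carry over. Pictures are saved under pics/ and viewed, at most 10 in all, crops included, and the job is handed in when it is done.

Besides the shell and the picture viewer there is one more tool, called after "Emit:" as name(argument=value, ...) on one line, values as JSON. send_rows: Moves the arm, as the interface text tells. Its arguments: {"type":"object","properties":{"rows":{"type":"string"},"grip_force":{"type":"number"}},"required":["rows"]}

```bash
mkdir -p pics
cat > h.py <<'E'
import numpy as np, cv2
from plant import ctrl
def shot(n,name=None):
    d=ctrl.read_camera(n)
    if name: cv2.imwrite(f'pics/{name}.png',d['color'][:,:,::-1])
    return d
def toworld(d,p):
    E=np.array(d['extrinsics']);return E[:3,:3].T@(np.array(p)-E[:3,3])
def px(d,P):
    E=np.array(d['extrinsics']);c=E[:3,:3]@np.array(P)+E[:3,3]
    return np.array([d['fx']*c[0]/c[2]+d['cx'],d['fy']*c[1]/c[2]+d['cy']])
def onplane(d,u,v,z):
    E=np.array(d['extrinsics']);R=E[:3,:3];o=-R.T@E[:3,3]
    r=R.T@np.array([(u-d['cx'])/d['fx'],(v-d['cy'])/d['fy'],1]);return o+r*(z-o[2])/r[2]
E
python3 - <<'E'
from h import *
np.set_printoptions(precision=3,suppress=True)
ims=[]
for n in('top','side'):
    d=shot(n); ims.append(d['color'])
    E=np.array(d['extrinsics']);print(n,'cam',-E[:3,:3].T@E[:3,3],d['fx'])
    for t in('cartridge','cartridge_handle','filter_stand','stand_rim','label_roll','petri_dish','beaker_small'):
        for r in ctrl.look_for(d,t)[:3]:
            w=toworld(d,r['position']);print(t,round(r['p'],2),w,px(d,w).round())
    cv2.imwrite(f'pics/{n}0.png',cv2.resize(d['color'][:,:,::-1],(800,600)))
print(ctrl.get_state()['time'],ctrl.get_state()['contact_force'])
E
```

```text
top cam [0.487 0.111 0.938] 374.96734866038884
cartridge 0.9 [0.573 0.038 0.054] [288. 191.]
cartridge 0.68 [0.459 0.109 0.055] [259. 240.]
cartridge_handle 0.64 [0.575 0.047 0.055] [285. 190.]
cartridge_handle 0.6 [0.459 0.111 0.058] [258. 240.]
filter_stand 0.89 [0.591 0.207 0.017] [219. 186.]
stand_rim 0.55 [0.587 0.202 0.017] [221. 188.]
petri_dish 0.86 [ 0.389 -0.064  0.013] [331. 268.]
beaker_small 0.72 [0.812 0.135 0.037] [247.  96.]
side cam [ 0.444 -0.677  0.65 ] 355.2957929185684
cartridge 0.63 [0.456 0.094 0.054] [207. 199.]
cartridge_handle 0.87 [0.459 0.095 0.054] [208. 198.]
filter_stand 0.59 [0.584 0.197 0.051] [247. 173.]
stand_rim 0.72 [0.588 0.198 0.057] [248. 171.]
stand_rim 0.21 [0.461 0.245 0.037] [205. 173.]
label_roll 0.93 [0.462 0.246 0.039] [205. 172.]
petri_dish 0.66 [ 0.387 -0.073  0.015] [186. 258.]
beaker_small 0.59 [0.81  0.158 0.065] [323. 167.]
0.8 [-0.723 -0.107 -0.283]
```

View pics/top0.png

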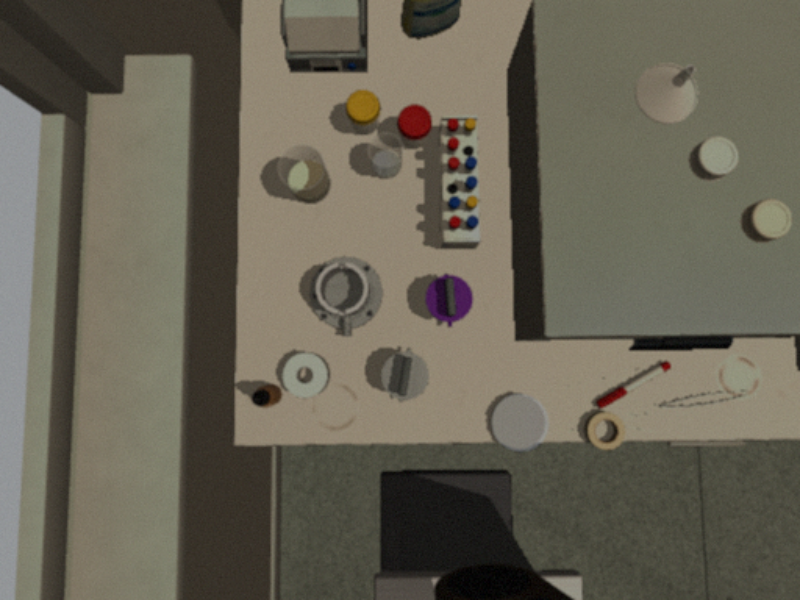

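View pics/side0.png

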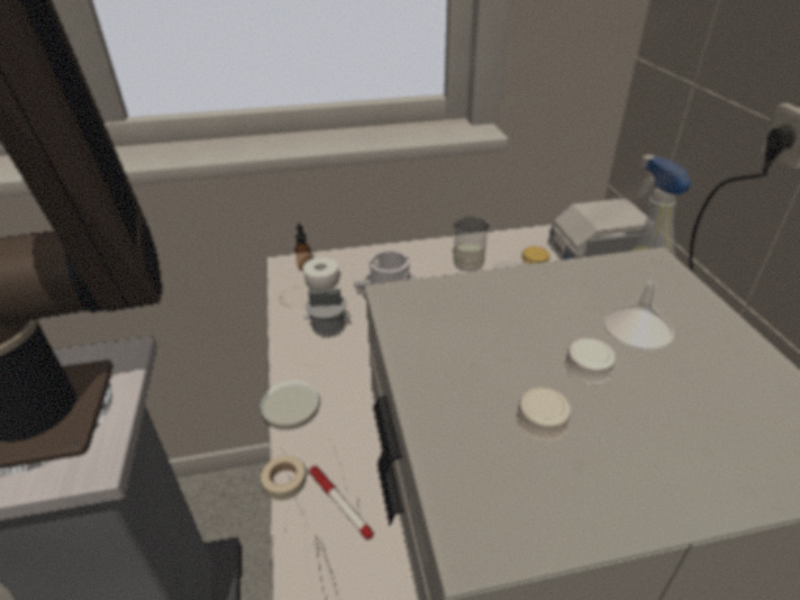

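The top view (800x600) shows two cartridge-like things: a grey cartridge at (403,373) and a purple look-alike at (449,298). The stand's collar is at (342,288), the label roll at (305,374), the petri dish at (519,421) and the beaker near (385,155). A big box stands to the right, with its top corner at (545,335). I choose the grey one and will check it in a close crop, and also measure the box.

Run:
```python
from h import *
np.set_printoptions(precision=4,suppress=True)
d=shot('top');s=shot('side')
np.save('pics/t.npy',d['color'])
im=d['color'][150:280,180:320,::-1]
cv2.imwrite('pics/crop.png',cv2.resize(im,None,fx=4.5,fy=4.5,interpolation=cv2.INTER_CUBIC))
def P(d):
    K=np.array([[d['fx'],0,d['cx']],[0,d['fy'],d['cy']],[0,0,1]]);return K@np.array(d['extrinsics'])[:3]
x=cv2.triangulatePoints(P(d),P(s),np.array([[545/1.5625],[335/1.5625]]),np.array([[366/1.5625],[287/1.5625]]))[:,0];x=x[:3]/x[3]
print('box corner',x,px(d,x)*1.5625,px(s,x)*1.5625)
print('boxes bottom',onplane(d,515/1.5625,338/1.5625,0))
st=ctrl.get_state();print(st['eef_pos'],st['tcp_rot'])
from scipy.spatial.transform import Rotation as R
print(R.from_quat(st['tcp_rot']).as_matrix())
```

```text
box corner [ 0.5128 -0.0658  0.2076] [545.0617 334.0635] [365.0541 287.12  ]
boxes bottom [ 0.5143 -0.0678  0.    ]
[ 0.1511 -0.6579  0.2534] [0.9936 0.1126 0.     0.    ]
[[ 0.9746  0.2239  0.    ]
 [ 0.2239 -0.9746 -0.0001]
 [-0.      0.0001 -1.    ]]
```

View pics/crop.png

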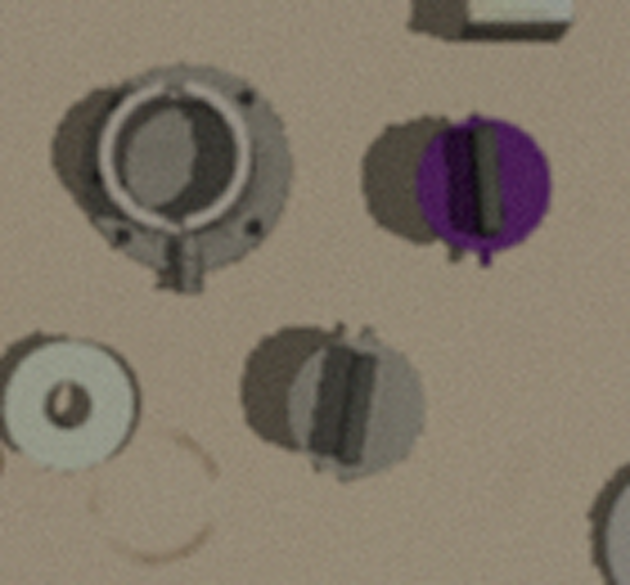

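The crop shows the grey cartridge with flange centre at about (357,407), bar centre at about (360,407) and pins at about (368,332) and (345,475), so the bar points about -0.15 rad from +x. The purple one at (484,185) is the look-alike. The collar centre is at (175,157), with dark gaps at (175,88) and (180,222). Next I'll rectify these onto their own planes and measure.

Run:
```python
from h import *
np.set_printoptions(precision=4,suppress=True)
ds=[shot('top') for _ in range(8)];d=ds[0]
m=np.mean([x['color'] for x in ds],0).astype(np.float32); np.save('m0.npy',m)
np.savez('cal.npz',**{k:d[k] for k in('fx','fy','cx','cy','extrinsics')})
def rect(c,z,half=.06,n=300):
    # rows: x decreasing down ; cols: y decreasing right
    a=np.linspace(half,-half,n);X,Y=np.meshgrid(c[0]+a,c[1]+a,indexing='ij')
    E=np.array(d['extrinsics']);Pw=np.stack([X,Y,np.full_like(X,z)],-1)@E[:3,:3].T+E[:3,3]
    u=d['fx']*Pw[...,0]/Pw[...,2]+d['cx'];v=d['fy']*Pw[...,1]/Pw[...,2]+d['cy']
    return cv2.remap(m,u.astype(np.float32),v.astype(np.float32),cv2.INTER_CUBIC)
def polar(c,z,r):
    th=np.deg2rad(np.arange(0,360,3));out=[]
    for rr in np.atleast_1d(r):
        out.append([ cv2.getRectSubPix(m,(1,1),tuple(map(float,px(d,[c[0]+rr*np.cos(t),c[1]+rr*np.sin(t),z]))))[0,0].mean() for t in th])
    return np.array(out)
# rim centre fit: maximise mean brightness at r=35.75mm minus inside/outside
from scipy.optimize import minimize
f=lambda c:-(polar(c,.07,.0357).mean()-.5*polar(c,.07,.030).mean()-.5*polar(c,.07,.0425).mean())
r=minimize(f,[.588,.202],method='Nelder-Mead',options=dict(initial_simplex=[[.588,.202],[.594,.202],[.588,.208]],xatol=1e-4))
print('rim',r.x,r.fun)
p=polar(r.x,.07,[.034,.0357,.0375]).mean(0)
for i in range(0,120,15):print(i*3,p[i:i+15].astype(int))
A=rect(r.x,.07);B=rect([.459,.109],.056);C=rect([.459,.109],.087);
D=rect(r.x,.012,.075)
cv2.imwrite('pics/rect.png',np.clip(np.vstack([np.hstack([A,D]),np.hstack([B,C])])*1.3,0,255)[:,:,::-1])
```

```text
rim [0.5905 0.2023] -60.253631591796875
0 [ 93  93  95 108 124 128 127 126 128 129 127 126 127 129 129]
45 [129 127 128 128 128 126 126 128 128 129 128 128 129 128 128]
90 [128 128 128 129 128 126 125 127 128 128 127 129 131 131 129]
135 [128 127 128 129 130 131 131 131 131 131 130 123 111 108 104]
180 [ 95  86  86 106 122 129 130 129 128 129 129 128 129 129 129]
225 [130 129 130 128 128 128 128 127 128 129 129 129 128 128 127]
270 [127 126 127 129 130 130 130 130 130 132 134 134 132 130 130]
315 [131 132 131 131 129 127 128 130 131 132 129 123 112  98  92][ WARN:0@6.614] global loadsave.cpp:1063 imwrite_ Unsupported depth image for selected encoder is fallbacked to CV_8U.
```

View pics/rect.png

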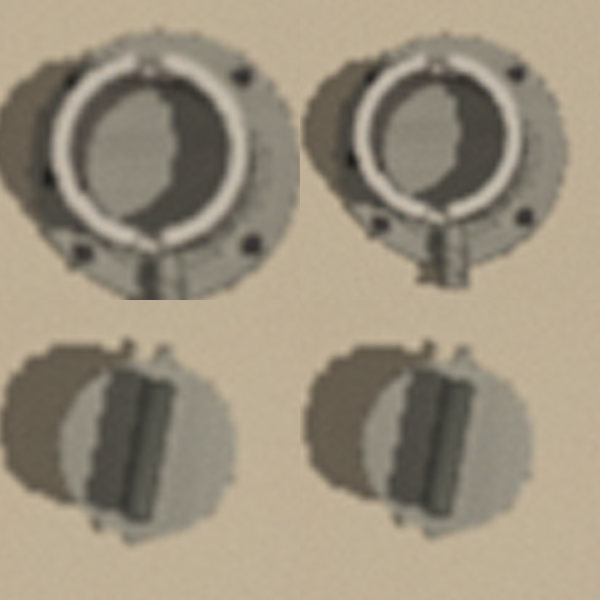

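The manual's scale: shifts go in shares of 500 mm and turns go in shares of 4 rad. Converting my numbers, 381 mm / 500 = 0.762, -280 mm / 500 = -0.56, -80 degrees / 229.1831 = -0.3491.

Emit:
send_rows(rows="0 0 -0.0436 0 0 -0.094 1;0 0 -0.3491 0.762 -0.56 -0.094 1;0 0 -0.3491 0.762 -0.56 -0.094 1;0 0 -0.3491 0.762 -0.56 -0.094 1;0 0 -0.3491 0.762 -0.56 -0.094 1;0 0 -0.3491 0.762 -0.56 -0.094 1;0 0 -0.3491 0.762 -0.56 -0.094 1;0 0 -0.3491 0.762 -0.56 -0.094 1", grip_force=40)

```text
time: 2.3
eef_pos: [0.4378, -0.3247, 0.3007]
tcp_rot: [0.687, 0.726, -0.0, 0.001]
contact_force: [1.0, -0.3, -0.4]
opening: 1.002
finger_force: 0.0
```

```bash
cat >> h.py <<'E'
from scipy.spatial.transform import Rotation as R
def go(p,yawdeg):
    "tool-frame row to world TCP p with tool x at yaw, tool pointing down"
    s=ctrl.get_state();R0=R.from_quat(s['tcp_rot'])
    y=np.deg2rad(yawdeg);Rt=R.from_matrix(np.array([[np.cos(y),np.sin(y),0],[np.sin(y),-np.cos(y),0],[0,0,-1.]]))
    print('t',s['time'],'pos',np.round(s['eef_pos'],4),'yaw',np.rad2deg(np.arctan2(*R0.as_matrix()[1::-1,0])).round(2),'q6',round(s['qpos'][5],2),'F',np.round(s['contact_force'],1),'T',np.round(s['wrist_torque'],2))
    print('row',(R0.inv()*Rt).as_rotvec(degrees=True).round(2),(R0.inv().apply(np.array(p)-s['eef_pos'])*1000).round(1))
E
python3 -c "
from h import *
go([.459,.1095,.2],170.8)"
```

```text
t 2.3 pos [ 0.4378 -0.3247  0.3007] yaw 93.14 q6 -0.88 F [ 1.  -0.3 -0.4] T [-0.02 -0.01  0.02]
row [ 0.000e+00  7.000e-02 -7.766e+01] [432.5  44.9 100.4]
```

To row units: 432 mm / 500 = 0.864, 70 mm / 500 = 0.14, -77.7 degrees / 229.1831 = -0.339.

Emit:
send_rows(rows="0 0 -0.0458 0.864 0.09 0 1;0 0 -0.0916 0.864 0.09 0 1;0 0 -0.1374 0.864 0.09 0 1;0 0 -0.1833 0.864 0.09 0 1;0 0 -0.2291 0.864 0.09 0 1;0 0 -0.2749 0.864 0.09 0 1;0 0 -0.3185 0.864 0.09 0.06 1;0 0 -0.339 0.864 0.09 0.14 1")

```text
time: 3.3
eef_pos: [0.4602, 0.1107, 0.2315]
tcp_rot: [0.077, 0.997, 0.001, 0.003]
contact_force: [0.4, 0.3, -0.9]
opening: 0.998
finger_force: 0.0
```

```bash
python3 -c "
from h import *
go([.459,.1095,.083],170.8)"
```

```text
t 3.3 pos [0.4602 0.1107 0.2315] yaw 171.16 q6 -1.4 F [ 0.4  0.3 -0.9] T [-0.   -0.01 -0.02]
row [0.09 0.28 0.36] [  1.8  -1.6 148.5]
```

To row units: 148 mm / 500 = 0.296, 1.5 mm / 500 = 0.003.

Emit:
send_rows(rows="0 0 0 0.003 -0.002 0.1 1;0 0 0 0.003 -0.002 0.2 1;0 0 0 0.003 -0.002 0.26 1;0 0 0 0.003 -0.002 0.28 1;0 0 0 0.003 -0.002 0.29 1;0 0 0 0.003 -0.002 0.296 1;0 0 0 0.003 -0.002 0.296 1;0 0 0 0.003 -0.002 0.296 1")

```text
time: 4.3
eef_pos: [0.4585, 0.1066, 0.0832]
tcp_rot: [0.082, 0.997, 0.0, 0.001]
contact_force: [0.2, 0.8, -1.9]
opening: 1.001
finger_force: 0.0
```

```bash
python3 -c "
from h import *
go([.459,.1095,.083],170.8)
d=shot('top');s=shot('side')
a=cv2.resize(d['color'][180:290,200:320],(480,440));b=cv2.resize(s['color'][140:260,150:270],(440,440))
cv2.imwrite('pics/g.png',np.hstack([a[:,:360],b])[:,:,::-1])"
```

```text
t 4.3 pos [0.4585 0.1066 0.0832] yaw 170.64 q6 -1.39 F [ 0.2  0.8 -1.9] T [-0.01 -0.05 -0.03]
row [ 0.02  0.1  -0.16] [-0.   3.   0.2]
```

View pics/g.png

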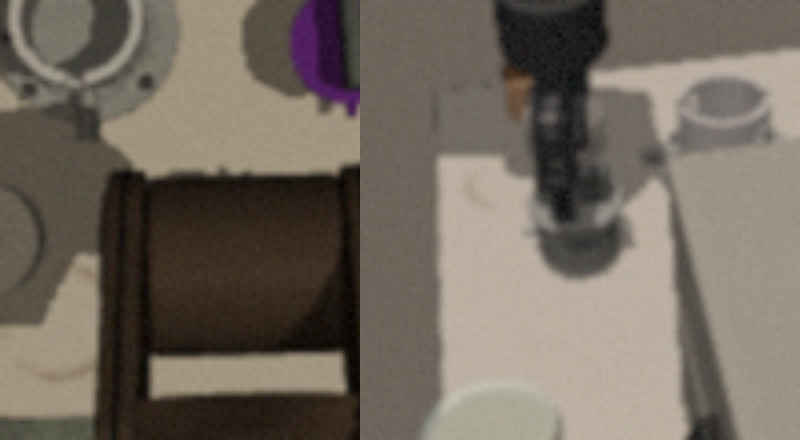

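The picture shows the fingers straddling the bar. In the right panel the near finger's tip is at about (560,212) and the flange is centred at about (578,215). I'll check that offset by projection.

```bash
python3 -c "
from h import *
s=shot('side')
f=lambda p:(px(s,p)-[150,140])*3.667+[360,0]
print(f([.4585,.055,.07]),f([.459,.1095,.056]),f([.459,.1095,.071]),f([.5905,.2023,.07]))"
```

```text
[575.6036389  229.97750456] [571.14754849 199.74192973] [569.20524516 183.72288837] [720.83633521  96.84035185]
```

To row units: 3 mm / 500 = 0.006.

Emit:
send_rows(rows="0 0 0 0 0.006 0 1;0 0 0 0 0.006 0 0;0 0 0 0 0.006 0 -0.6;0 0 0 0 0.006 0 -0.8;0 0 0 0 0.006 0 -1;0 0 0 0 0.006 0 -1;0 0 0 0 0.006 0 -1;0 0 0 0 0.006 0 -1")

```text
time: 5.45
eef_pos: [0.4585, 0.1095, 0.0824]
tcp_rot: [0.082, 0.997, 0.0, 0.0]
contact_force: [1.2, 0.1, 0.9]
opening: 0.132
finger_force: 39.2
```

```bash
python3 -c "
from h import *
go([.459,.1095,.2],180)"
```

```text
t 5.45 pos [0.4585 0.1095 0.0824] yaw 170.64 q6 -1.39 F [1.2 0.1 0.9] T [-0.05 -0.09 -0.03]
row [ 0.    0.02 -9.36] [-5.000e-01  1.000e-01 -1.176e+02]
```

To row units: -110 mm / 500 = -0.22, -100 mm / 500 = -0.2, -9.7 degrees / 229.1831 = -0.0423.

Emit:
send_rows(rows="0 0 0 0 0 -0.04 -1;0 0 0 0 0 -0.12 -1;0 0 -0.0131 0 0 -0.2 -1;0 0 -0.0262 0 0 -0.22 -1;0 0 -0.0423 0 0 -0.22 -1;0 0 -0.0423 0 0 -0.22 -1;0 0 -0.0423 0 0 -0.22 -1")

```text
time: 6.32
eef_pos: [0.4579, 0.1096, 0.1916]
tcp_rot: [-0.003, 1.0, 0.0, -0.001]
contact_force: [0.2, 0.5, -1.8]
opening: 0.132
finger_force: 39.2
```

```bash
python3 -c "
from h import *
go([.5905,.2023,.185],180.3)
s=shot('side','side2');d=shot('top')
for t in('cartridge','cartridge_pins','cartridge_handle'):
  for n,q in(('s',s),('t',d)):
    for r in ctrl.look_for(q,t)[:2]: print(n,t,round(r['p'],2),toworld(q,r['position']).round(3))
im=s['color'][100:250,140:300]
cv2.imwrite('pics/lift.png',cv2.resize(im,(640,600),interpolation=cv2.INTER_CUBIC)[:,:,::-1])
f=lambda p:(px(s,p)-[140,100])*4
p=np.array(ctrl.get_state()['eef_pos'])
print(f(p+[0,0,-.0824]),f(p+[0,0,-.0824+.052]),f(p+[.042,0,-.0544]),f(p+[-.042,0,-.0544]))"
```

```text
t 6.325 pos [0.4579 0.1096 0.1916] yaw -179.71 q6 -1.56 F [ 0.2  0.5 -1.8] T [ 0.01 -0.03  0.04]
row [ 0.   -0.09 -0.01] [-133.1   92.1    6.4]
s cartridge 0.59 [0.456 0.087 0.167]
t cartridge 0.7 [0.575 0.039 0.056]
t cartridge 0.69 [0.589 0.202 0.015]
s cartridge_pins 0.94 [0.46  0.088 0.161]
t cartridge_pins 0.72 [0.573 0.049 0.059]
s cartridge_handle 0.72 [0.46 0.09 0.16]
t cartridge_handle 0.55 [0.574 0.043 0.056]
[261.56764516 313.66676282] [253.48287732 247.26165221] [321.47873687 270.71996574] [192.14126266 286.32736679]
```

View pics/lift.png

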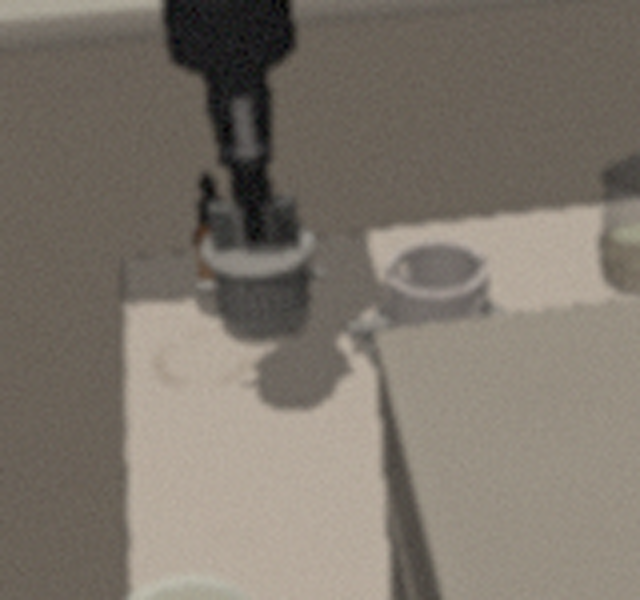

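The picture shows the cartridge held upright, with pin tips at about (200,288) and (318,270), within 1-2 mm of where the TCP predicts. The collar rim at (437,272) has the same small camera bias, so no correction is needed.

To row units: -133 mm / 500 = -0.266, -120 mm / 500 = -0.24.

Emit:
send_rows(rows="0 0 0 -0.08 0.056 0 -1;0 0 0 -0.17 0.118 0 -1;0 0 0 -0.24 0.166 0 -1;0 0 0 -0.266 0.184 0 -1;0 0 0 -0.266 0.184 0 -1;0 0 0 -0.266 0.184 0.04 -1;0 0 0 -0.266 0.184 0.07 -1;0 0 0 -0.266 0.184 0.07 -1")

```text
time: 7.72
eef_pos: [0.5887, 0.2016, 0.1542]
tcp_rot: [-0.003, 1.0, -0.0, -0.003]
contact_force: [-0.1, 0.5, -1.2]
opening: 0.128
finger_force: 39.4
```

```bash
python3 -c "
from h import *
go([.5905,.2023,.137],180.3)
s=shot('side');im=s['color'][100:220,180:320]
cv2.imwrite('pics/over.png',cv2.resize(im,(700,600),interpolation=cv2.INTER_CUBIC)[:,:,::-1])"
```

```text
t 7.725 pos [0.5887 0.2016 0.1542] yaw -179.69 q6 -1.41 F [-0.1  0.5 -1.2] T [0.03 0.07 0.05]
row [-0.05 -0.33  0.01] [-1.9  0.7 17.2]
```

View pics/over.png

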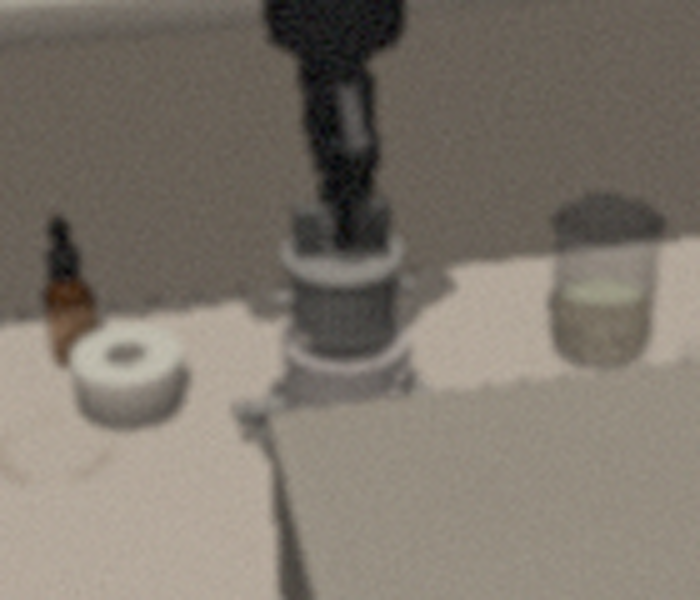

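The picture shows the cartridge just above the collar, with drum centre at about column 345 and rim centre at about 348. It needs about 1.8 mm more in +x, which agrees with the arm's own reading.

To row units: 17 mm / 500 = 0.034, 15 mm / 500 = 0.03.

Emit:
send_rows(rows="0 0 0 -0.004 0.0014 0 -1;0 0 0 -0.004 0.0014 0.008 -1;0 0 0 -0.004 0.0014 0.016 -1;0 0 0 -0.004 0.0014 0.024 -1;0 0 0 -0.004 0.0014 0.03 -1;0 0 0 -0.004 0.0014 0.034 -1;0 0 0 -0.004 0.0014 0.034 -1")

```text
time: 8.65
eef_pos: [0.593, 0.2031, 0.1436]
tcp_rot: [-0.003, 1.0, -0.0, -0.0]
contact_force: [-6.8, -1.4, 11.4]
opening: 0.133
finger_force: 41.2
```

```bash
python3 -c "
from h import *
go([.5905,.2023,.110],180.3)"
```

```text
t 8.65 pos [0.593  0.2031 0.1436] yaw -179.63 q6 -1.41 F [-6.8 -1.4 11.4] T [-0.31  1.16 -0.05]
row [-0.03 -0.04  0.07] [ 2.5 -0.7 33.6]
```

The foot touched the inner rim because the tool was about 2.5 mm too far in +x: the last reading was taken before the arm had settled. I'll back up, recentre and try again.

To row units: -12 mm / 500 = -0.024, -8 mm / 500 = -0.016.

Emit:
send_rows(rows="0 0 0 0 0 -0.016 -1;0 0 0 0.0056 -0.0014 -0.024 -1;0 0 0 0.0056 -0.0014 -0.024 -1;0 0 0 0.0056 -0.0014 -0.016 -1;0 0 0 0.0056 -0.0014 -0.01 -1;0 0 0 0.0056 -0.0014 -0.004 -1;0 0 0 0.0056 -0.0014 0 -1;0 0 0 0.0056 -0.0014 0 -1")

```text
time: 9.65
eef_pos: [0.5899, 0.2023, 0.14]
tcp_rot: [-0.003, 1.0, -0.0, -0.0]
contact_force: [-0.2, 0.6, -2.1]
opening: 0.13
finger_force: 39.4
```

```bash
python3 -c "
from h import *
go([.5905,.2023,.110],180.3)"
```

```text
t 9.65 pos [0.5899 0.2023 0.14  ] yaw -179.66 q6 -1.41 F [-0.2  0.6 -2.1] T [ 0.01 -0.03  0.04]
row [-0.   -0.03  0.04] [-0.6  0.  30. ]
```

To row units: 14 mm / 500 = 0.028, 12.5 mm / 500 = 0.025.

Emit:
send_rows(rows="0 0 0 0 0 0.006 -1;0 0 0 0 0 0.012 -1;0 0 0 0 0 0.016 -1;0 0 0 0 0 0.019 -1;0 0 0 0 0 0.022 -1;0 0 0 0 0 0.025 -1;0 0 0 0 0 0.028 -1;0 0 0 0 0 0.028 -1")

```text
time: 10.65
eef_pos: [0.5899, 0.2023, 0.1262]
tcp_rot: [-0.003, 1.0, -0.0, -0.0]
contact_force: [0.8, 0.2, -1.6]
opening: 0.133
finger_force: 39.4
```

```bash
python3 -c "
from h import *
go([.5905,.2023,.110],180.3)"
```

```text
t 10.65 pos [0.5899 0.2023 0.1262] yaw -179.66 q6 -1.41 F [ 0.8  0.2 -1.6] T [ 0.05  0.01 -0.05]
row [-0.   -0.02  0.04] [-0.6  0.  16.2]
```

To row units: 10 mm / 500 = 0.02, 9 mm / 500 = 0.018.

Emit:
send_rows(rows="0 0 0 0 0 0.003 -1;0 0 0 0 0 0.006 -1;0 0 0 0 0 0.009 -1;0 0 0 0 0 0.012 -1;0 0 0 0 0 0.015 -1;0 0 0 0 0 0.018 -1;0 0 0 0 0 0.02 -1;0 0 0 0 0 0.02 -1")

```text
time: 11.65
eef_pos: [0.59, 0.2023, 0.1162]
tcp_rot: [-0.003, 1.0, -0.0, -0.0]
contact_force: [-0.1, 0.2, -2.3]
opening: 0.137
finger_force: 39.4
```

```bash
python3 -c "
from h import *
go([.5905,.2023,.110],180.3)"
```

```text
t 11.65 pos [0.59   0.2023 0.1162] yaw -179.66 q6 -1.41 F [-0.1  0.2 -2.3] T [0.   0.03 0.02]
row [-0.   -0.01  0.04] [-0.5  0.   6.2]
```

Pins are through the openings. I'll go down to the ledge, feeling for it.

To row units: 6.2 mm / 500 = 0.0124, 5.5 mm / 500 = 0.011.

Emit:
send_rows(rows="0 0 0 0 0 0.002 -1;0 0 0 0 0 0.004 -1;0 0 0 0 0 0.006 -1;0 0 0 0 0 0.008 -1;0 0 0 0 0 0.01 -1;0 0 0 0 0 0.011 -1;0 0 0 0 0 0.0124 -1;0 0 0 0 0 0.0124 -1")

```text
time: 12.65
eef_pos: [0.59, 0.2023, 0.11]
tcp_rot: [-0.003, 1.0, -0.0, -0.0]
contact_force: [0.7, 0.4, -1.4]
opening: 0.136
finger_force: 39.4
```

```bash
python3 -c "
from h import *
go([.5905,.2023,.110],180.3)"
```

```text
t 12.65 pos [0.59   0.2023 0.11  ] yaw -179.66 q6 -1.41 F [ 0.7  0.4 -1.4] T [ 0.02  0.   -0.04]
row [-0.   -0.01  0.04] [-0.5 -0.   0. ]
```

To row units: 0.8 mm / 500 = 0.0016, 0.4 mm / 500 = 0.0008.

Emit:
send_rows(rows="0 0 0 0 0 0.0008 -1;0 0 0 0 0 0.0016 -1;0 0 0 0 0 0.0016 -1")

```text
time: 13.02
eef_pos: [0.5902, 0.2023, 0.1098]
tcp_rot: [-0.003, 1.0, 0.0, 0.0]
contact_force: [-1.9, -0.8, 1.2]
opening: 0.13
finger_force: 39.8
```

To row units: 0.7 mm / 500 = 0.0014, 0.4 mm / 500 = 0.0008.

Emit:
send_rows(rows="0 0 0 0 0 0.0008 -1;0 0 0 0 0 0.0014 -1;0 0 0 0 0 0.0014 -1")

```text
time: 13.4
eef_pos: [0.5902, 0.2024, 0.1097]
tcp_rot: [-0.003, 1.0, -0.0, 0.0]
contact_force: [-2.1, -0.5, 6.4]
opening: 0.134
finger_force: 40.4
```

To row units: -0.6 mm / 500 = -0.0012, 30 degrees / 229.1831 = 0.1309.

Emit:
send_rows(rows="0 0 0.0131 0 0 -0.0012 -1;0 0 0.0305 0 0 -0.0012 -1;0 0 0.0524 0 0 -0.0012 -1;0 0 0.0742 0 0 -0.0012 -1;0 0 0.096 0 0 -0.0012 -1;0 0 0.1178 0 0 -0.0012 -1;0 0 0.1309 0 0 -0.0012 -1;0 0 0.1309 0 0 -0.0012 -1")

```text
time: 14.4
eef_pos: [0.5908, 0.2024, 0.1098]
tcp_rot: [0.256, 0.967, 0.001, 0.001]
contact_force: [1.1, -1.5, 1.9]
opening: 0.13
finger_force: 40.0
```

```bash
python3 -c "
from h import *
go([.5900,.2023,.110],180.3-50)"
```

```text
t 14.4 pos [0.5908 0.2024 0.1098] yaw 150.35 q6 -0.89 F [ 1.1 -1.5  1.9] T [-0.02 -0.01 -0.02]
row [ 0.11  0.08 20.05] [ 0.6 -0.5 -0.2]
```

To row units: 0.4 mm / 500 = 0.0008, 0.3 mm / 500 = 0.0006, 20 degrees / 229.1831 = 0.0873.

Emit:
send_rows(rows="0 0 0.0175 0 0 0.0006 -1;0 0 0.0349 0 0 0.0006 -1;0 0 0.0524 0 0 0.0006 -1;0 0 0.0654 0 0 0.0008 -1;0 0 0.0785 0 0 0.0008 -1;0 0 0.0873 0 0 0.0008 -1;0 0 0.0873 0 0 0.0008 -1")

```text
time: 15.28
eef_pos: [0.59, 0.2022, 0.1085]
tcp_rot: [0.42, 0.908, -0.0, -0.0]
contact_force: [0.7, 0.8, 0.3]
opening: 0.132
finger_force: 39.8
```

To row units: 0.3 mm / 500 = 0.0006, 5 degrees / 229.1831 = 0.0218.

Emit:
send_rows(rows="0 0 0.0044 0 0 0.0006 -1;0 0 0.0087 0 0 0.0006 -1;0 0 0.0131 0 0 0.0006 -1;0 0 0.0175 0 0 0.0006 -1;0 0 0.0218 0 0 0.0006 -1;0 0 0.0218 0 0 0.0006 -1")

```text
time: 16.02
eef_pos: [0.5899, 0.2023, 0.1084]
tcp_rot: [0.459, 0.888, -0.0, -0.0]
contact_force: [0.2, 0.4, -1.5]
opening: 0.131
finger_force: 39.4
```

```bash
python3 -c "
from h import *
go([.5900,.2023,.103],180.3-55)"
```

```text
t 16.025 pos [0.5899 0.2023 0.1084] yaw 125.33 q6 -0.45 F [ 0.2  0.4 -1.5] T [-0.01  0.04 -0.01]
row [-0.02 -0.01  0.03] [-0.1  0.1  5.4]
```

The tool is below ledge height and the force has gone, so the pins are over the notches. Lowering.

To row units: 5.4 mm / 500 = 0.0108, 5 mm / 500 = 0.01.

Emit:
send_rows(rows="0 0 0 0 0 0.002 -1;0 0 0 0 0 0.004 -1;0 0 0 0 0 0.006 -1;0 0 0 0 0 0.008 -1;0 0 0 0 0 0.01 -1;0 0 0 0 0 0.0108 -1;0 0 0 0 0 0.0108 -1")

```text
time: 16.9
eef_pos: [0.59, 0.2023, 0.1031]
tcp_rot: [0.459, 0.888, -0.0, -0.0]
contact_force: [0.2, -0.0, -2.4]
opening: 0.135
finger_force: 39.4
```

```bash
python3 -c "
from h import *
go([.5900,.2023,.1027],180.3-55)"
```

```text
t 16.9 pos [0.59   0.2023 0.1031] yaw 125.34 q6 -0.45 F [ 0.2 -0.  -2.4] T [ 0.    0.03 -0.02]
row [-0.   -0.    0.04] [-0.  -0.   0.4]
```

Nudge down to the notch floor, then open.

To row units: 0.8 mm / 500 = 0.0016, 0.4 mm / 500 = 0.0008.

Emit:
send_rows(rows="0 0 0 0 0 0.0008 -1;0 0 0 0 0 0.0016 -1;0 0 0 0 0 0.0016 -1;0 0 0 0 0 0.0016 -1")

```text
time: 17.4
eef_pos: [0.5902, 0.2024, 0.1028]
tcp_rot: [0.459, 0.888, 0.0, 0.0]
contact_force: [-1.8, -0.2, 1.5]
opening: 0.132
finger_force: 39.9
```

To row units: -130 mm / 500 = -0.26, -90 mm / 500 = -0.18.

Emit:
send_rows(rows="0 0 0 0 0 0.0008 -0.5;0 0 0 0 0 0 0;0 0 0 0 0 0 0.2;0 0 0 0 0 0 0.2;0 0 0 0 0 -0.02 0.2;0 0 0 0 0 -0.08 0.2;0 0 0 0 0 -0.18 0.2;0 0 0 0 0 -0.26 0.2")

```text
time: 18.4
eef_pos: [0.5905, 0.2024, 0.2353]
tcp_rot: [0.459, 0.888, 0.001, 0.001]
contact_force: [0.1, -0.5, -0.1]
opening: 0.598
finger_force: 0.0
```

To row units: -20 mm / 500 = -0.04.

Emit:
send_rows(rows="0 0 0 0 0 -0.04 0.2;0 0 0 0 0 -0.04 0.2;0 0 0 0 0 -0.04 0.2")

```text
time: 18.77
eef_pos: [0.589, 0.2021, 0.25]
tcp_rot: [0.459, 0.888, -0.001, -0.002]
contact_force: [-0.9, -0.1, -0.5]
opening: 0.597
finger_force: 0.0
```

```bash
python3 -c "
from h import *
go([.5900,.2023,.1027],180.3-55)
s=shot('side');im=s['color'][100:220,180:320]
cv2.imwrite('pics/end.png',cv2.resize(im,(700,600),interpolation=cv2.INTER_CUBIC)[:,:,::-1])"
```

```text
t 18.775 pos [0.589  0.2021 0.25  ] yaw 125.34 q6 -0.45 F [-0.9 -0.1 -0.5] T [-0.04 -0.02 -0.02]
row [-0.19 -0.1   0.04] [ -0.7   1.4 147.3]
```

View pics/end.png

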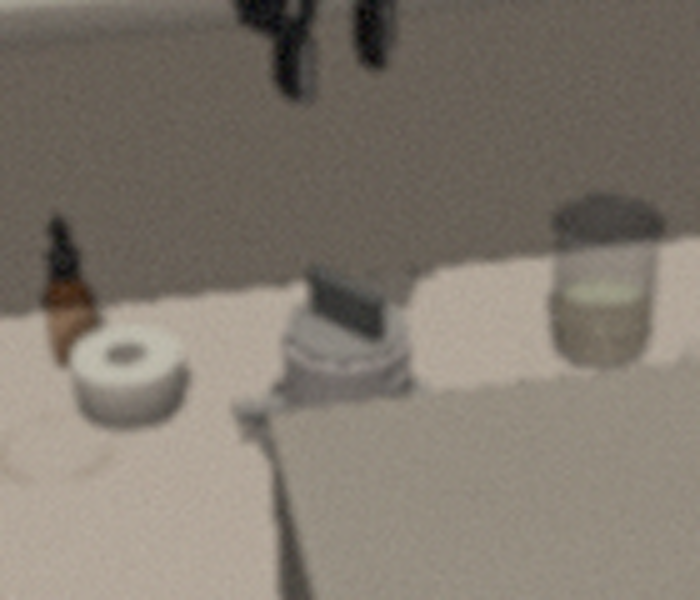

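The cartridge sits low and level in the collar (flange at about (346,345), handle turned), the fingers are clear above it, and the label roll is where it was.

```bash
python3 -c "
from plant import ctrl
print(ctrl.sign_off())"
```

```text
the job is handed in; nothing more can be done
None
```

The cartridge hangs in the collar with both pins down in the locking notches, released and clear of the gripper, and the job is handed in; the hand-in returned no verdict.

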